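Clamp a tube sample in the bench tube clamp

ROBOT

A 6-joint arm with a two-finger parallel gripper is mounted at the origin on a cart in front of the work surface, level with it; the furniture and walls round the work are solid. World frame = base frame: x ahead of the robot, y to its left, z up, the work surface at z = 0. Lengths are in mm, angles in degrees, forces in N, time in s.
With the tool pointing down it reaches from about 350 to 850 mm from the base axis. Payload 8.1 kg.
Tool frame: the origin (TCP) lies between the finger pads; the fingertips stand 19 mm ahead of it and the grasp point (between the pads) is the TCP (nose_length is the distance from the TCP to the fingertips, in mm); y points along the fingers, x is the direction in which the jaws open and shut, and the axes are right-handed (so a half turn about y gives the same grasp; the last joint's range is limited). The gripper opens to 85 mm and grips with 20 to 120 N. Pads are 22 mm wide; open, the fingers measure 114 mm over their backs; the gripper's body (76 mm by 85 mm) begins 54 mm behind the grasp point. The pads swing forward as they close: fully open they stand 13 mm farther back than shut.
Start: joints at [-76.341, 7.471, 85.268, -0, 87.261, -4.893], TCP at [190.923, -568.818, 250.292] pointing down, gripper open.
Joint ranges: [-169.43, 169.43], [-51.17, 129.36], [1.28, 143.12], [-76.62, 256.62], [0, 156.53], [-152.29, 152.29]. Speed limits (degrees/s): [136.94, 136.94, 159.86, 180, 180, 180].

INTERFACE

Orientations are given as [roll, pitch, yaw] about the fixed x, y, z axes, in that order (R = Rz(yaw) Ry(pitch) Rx(roll)).
In Python, from bench import sense, snapshot, camera_info, hand_in, nose_length gives the robot as it stands.
- The arm moves only by the tool arm_command, never from a script. Its argument "commands" is a list of rows, each a list of 3 entries, a list of its own where there are three numbers: the opening in per cent of the stroke, from 0 (shut) to 100 (fully open), then the shift along the world's x, y, z in units of 30 mm (1.0 is 30 mm), then the turn, a rotation vector about the world's x, y, z in degrees. A call has 1 to 5 rows; each row shifts and turns the pose as measured when the row begins; what a row does not reach is not made up. A row lasts 1/12 s, in which the tool goes at most 41.7 mm and 7.16 degrees, less where a joint would pass 70% of its speed; a pose out of reach is approached as far as the arm can. A call is refused whole if a number of a shift passes 1 or a number of a turn 7.16, either way. A call with a gripper value outside its range is refused whole. The fingers move at their own pace and stop on an object; "force" is the grip in N (left out, the last holds). Time passes only in rows, so rows that do not move let the fingers close. It gives the time, the measured TCP pose, the force and the opening at its end, in the units of the state.
- sense(): the state, without advancing time (a new reading comes with each control period).
- snapshot(name): name is "scene" or "top" or "wrist"; returns the picture (420x560x3 uint8, blue, green, red); there is no depth.
- camera_info(name): a dict with "fx", "fy", "cx", "cy" (pixels), "rvec" (rotation vector, rad) and "tvec" (3), from world to camera coordinates, as OpenCV has them; the wrist camera has in their place "hand_eye" (4x4, takes a point from camera to tool coordinates, whose origin is the TCP and whose axes are the tool frame's). Camera axes: x right, y down, z forward; pixel columns grow to the right and rows downward; lengths in mm; the calibration is good to about 2 mm. A picture is of the moment at which its call begins: read the wrist's pose just before it. camera_info takes no time and is no camera call.
- hand_in(): hands the job in, once; it reports no verdict.
The state is a dict: "time": time; "joint_pos": joint angles; "qd": joint speeds; "joint_efforts": joint torques, N m; "tool_pos": TCP position; "tcp_rot": TCP orientation; "ft_force": force on the tool from outside, world axes, zero at the start; "wrist_torque": the same for the moment, N m; "finger_gap": finger opening in mm.
Only numpy, scipy, OpenCV 4.12 (cv2) and the standard library are available. Lean on these libraries where they do the work, as an engineer would, in place of code of your own. Each camera call takes 0.05 s, during which the arm holds its last target. There are 200 camera calls.

TASK

Take the steel tube off its grey rest and lay it in the open bench clamp, with about the same length standing out on either side. Then swing the clamp's hinged half over the tube until it is fully shut, and only after that swing the loose bolt up past upright so that it drops into the slot of the fork and stays there. Do not push the other things on the worktop about.

Things in the scene. Friction and masses are not known exactly. Their poses are not given: they have to be found in the camera images.
- tube: plain steel tube, 30 mm across, 180 mm long, both ends alike, about 0.18 kg, lying level. Origin at its middle, on its axis; its own y axis runs along the tube. At the start it lies on the rest, axis 42 mm above the worktop; 59 mm of it hang free beyond the rest on either side.
- rest: fixed grey plastic rest: base 64 mm across by 62 mm along the tube, 8 mm thick, with two half-round horns, 10 mm thick along the tube, 22 mm either side of its middle (tops about 36 mm high). Origin at the centre of its underside; y runs along the tube.
- clamp: bench tube clamp fixed to the worktop: grey plate 120 x 70 x 10 mm (x -66 to +54 mm) with an aluminium half-round saddle 30 mm wide along y, inner radius 16 mm, rims 43 mm high, outside within x +-23 mm. Origin on the worktop under the saddle's middle, z up; y is the clamped tube's direction. The upper half's hinge stands at +x, the loose bolt at -x.
- clamp_seat (a point): where the middle of the tube's axis comes to lie in the saddle: clamp frame (0, 0, 47 mm); axes as the clamp's.
- strap_hinge (a point): middle of the hinge pin of the upper half, clamp frame (36, 0, 48 mm); the pin runs along the clamp's y. Its cheeks reach out to y +-25 mm, 55 mm high, at x = 28 to 44 mm.
- strap (a joint): angle (rad) of the steel hinged upper half, a half-round strap 32 mm wide ending in a fork: 0 = shut over the tube (stop), pi/2 = upright, about 2.1 to 2.5 at the start (lying back to the clamp's +x), 2.6 = rear stop. The hinge is stiff: it stays where left and needs 2 to 4 N at the fork all the way. Shut, it clears the tube by about 1 mm.
- strap_fork (a point): middle of the slot in the fork at the free end of the hinged half, 88 mm from the hinge pin. Fork 32 mm wide over its two prongs (along the clamp's y), 10 mm thick; slot 14 mm wide, open at the end; the prongs reach 12 mm beyond this point and begin 18 mm before it. Shut, it lies at clamp frame (-52, 0, 51 mm).
- bolt_pivot (a point): middle of the pivot pin of the swing bolt, clamp frame (-48, 0, 28 mm); the pin runs along the clamp's y. Its clevis reaches out to y +-16 mm, 35 mm high, at x = -56 to -40 mm.
- bolt (a joint): angle of the swing bolt, rad: 0 = at rest, pointing to the clamp's -x and 0.2 above level (stop); 1.37 = upright; 1.62 = leaning inwards in the fork's slot (stop). It swings freely: let go before upright it falls back to 0, let go beyond upright it falls into the slot and stays. About 0.09 kg.
- bolt_knob (a point): middle of the round steel knob nut on the bolt: 22 mm across, 27 mm long along the bolt, 58.5 mm from the pivot (about 40 mm above the worktop at rest). A 25 mm washer sits at its inner end; the bolt's shank is 10 mm thick.
- timer: bystander: white lab timer, 64 x 64 x 18 mm; leave alone.
- paste_pot: bystander: round pot with a red lid, 58 mm across, 50 mm high; leave alone.
- mould_cup: bystander: round open silicone cup, 40 mm across, 28 mm high; leave alone.
- caliper: bystander: steel vernier caliper, 215 mm long; leave alone.
- brush: bystander: wooden brush, 171 mm long; leave alone.
- clay_block: bystander: block of clay, 61 x 33 x 22 mm; leave alone.
- marker: bystander: black and white marker pen, 136 mm long; leave alone.

How it is judged:
By the outcome, as a careful person would: the job done as asked, in the order asked, and still so for the second after the job is handed in, with the robot touching nothing.
It also fails if it takes over 72 s, if anything falls off the work surface, if the arm or the gripper's body presses on something with over 40 N, if the wrist force passes 120 N, or if a joint passes its speed limit or range.

## Working session

There is one attempt and no reset: what is moved stays moved. The work goes in short steps, Python scripts to look and compute and a tool call to move; the robot and the scene stay as the last step left them, time stands still between calls to the robot, and variables do not carry over. Pictures are saved under pics/ and viewed, about 8 in all and at most 12, crops included, and the job is handed in when it is done.

Besides the shell and the picture viewer there is one more tool, called after "Call:" as name(argument=value, ...) on one line, values as JSON. arm_command: Moves the arm, as the interface text tells. Its arguments: {"type":"object","properties":{"commands":{"type":"array"},"force":{"type":"number"}},"required":["commands"]}

```bash
mkdir -p pics; ls
python3 - <<'E'
from bench import *
import cv2
print(sense())
for n in("scene","top"):
    cv2.imwrite(f"pics/{n}0.png",snapshot(n)); print(n,camera_info(n))
print(camera_info("wrist"),nose_length)
E
```

```text
pics
{'time': 0.0, 'joint_pos': array([-7.63403984e+01,  7.51351218e+00,  8.53309161e+01,  8.89127504e-04,
        8.72611199e+01, -4.89420426e+00]), 'qd': array([-0.05624927,  0.02508265, -0.06769033, -0.03048111,  0.0482214 ,
       -0.09515663]), 'joint_efforts': array([ 3.31282527e-04, -5.69402075e+01, -5.00544691e+01,  7.36151355e-05,
        1.49018818e-02,  1.55129818e-06]), 'tool_pos': array([ 190.80841185, -568.3017622 ,  249.24534745]), 'tcp_rot': array([-89.99011023,   0.10508755, -71.44622835]), 'ft_force': array([ 0.39505167, -0.65460944,  0.69381852]), 'wrist_torque': array([-0.03167933,  0.01326969, -0.07586818]), 'finger_gap': 85.35648877424707}
scene {'fx': 542.3297602770853, 'fy': 542.3297602770853, 'cx': 268.32138959163444, 'cy': 210.83216729713814, 'rvec': array([ 0.63162782, -2.75657412,  0.94163115]), 'tvec': array([328.27154868, 495.53893412, 645.68513206])}
top {'fx': 508.30719883708093, 'fy': 508.30719883708093, 'cx': 282.0207097040231, 'cy': 208.5089423817912, 'rvec': array([ 2.11774827, -2.12303437,  0.15353279]), 'tvec': array([-374.80733555,  553.14107124, 1109.92213927])}
{'fx': 295.4218925883369, 'fy': 295.4218925883369, 'cx': 274.12843585739216, 'cy': 210.15696105009974, 'hand_eye': array([[ 9.99999900e-01, -3.91573477e-04, -2.15116073e-04,
         7.56983454e-03],
       [ 8.29975426e-05, -3.10288904e-01,  9.50642303e-01,
        -1.23681971e+02],
       [-4.38994442e-04, -9.50642226e-01, -3.10288841e-01,
         7.95747124e+01],
       [ 0.00000000e+00,  0.00000000e+00,  0.00000000e+00,
         1.00000000e+00]])} 19.0
```

View pics/top0.png

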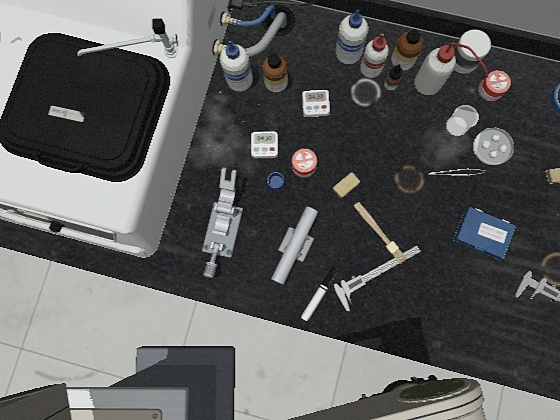

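View pics/scene0.png

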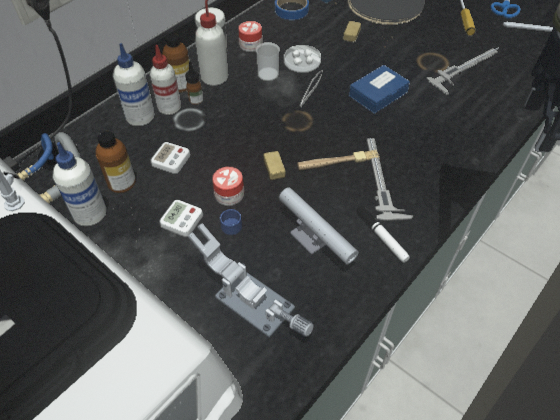

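Run:
```python
import cv2
a=cv2.imread("pics/top0.png")[160:292,180:340]
cv2.imwrite("pics/topc.png",cv2.resize(a,None,fx=4.5,fy=4.5,interpolation=cv2.INTER_CUBIC))
```

```text
(no output)
```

View pics/topc.png

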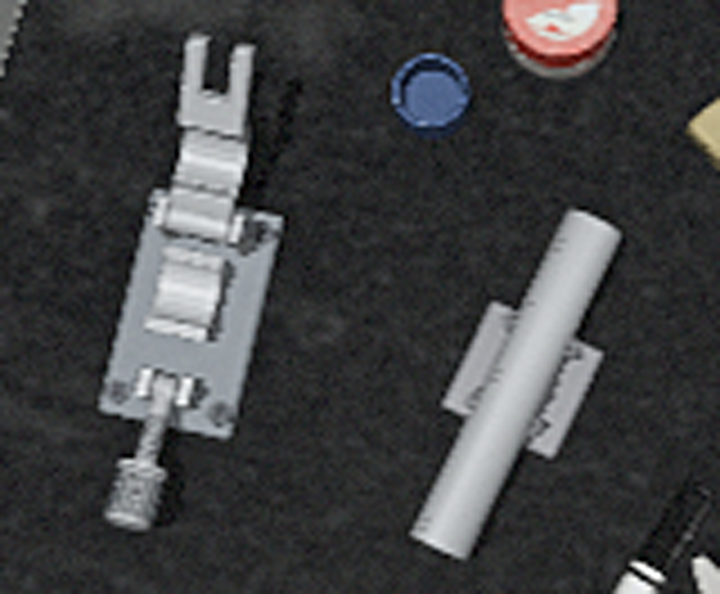

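```bash
cat > h.py <<'E'
import numpy as np, cv2
from scipy.optimize import least_squares
from scipy.spatial.transform import Rotation as R
from bench import *
def cam(n,s=None):
    c=camera_info(n); K=np.array([[c['fx'],0,c['cx']],[0,c['fy'],c['cy']],[0,0,1.]])
    if n!='wrist': return K,R.from_rotvec(np.ravel(c['rvec'])).as_matrix(),np.ravel(c['tvec'])
    T=np.eye(4);T[:3,:3]=R.from_euler('xyz',s['tcp_rot'],degrees=True).as_matrix();T[:3,3]=s['tool_pos']
    M=np.linalg.inv(T@np.array(c['hand_eye'])); return K,M[:3,:3],M[:3,3]
def proj(P,c):
    K,r,t=c; q=(np.atleast_2d(P)@r.T+t)@K.T; return q[:,:2]/q[:,2:]
def ray(uv,z,c):
    K,r,t=c; d=r.T@np.linalg.solve(K,[uv[0],uv[1],1]); o=-r.T@t; return o+d*(z-o[2])/d[2]
def rz(a): return np.array([[np.cos(a),-np.sin(a),0],[np.sin(a),np.cos(a),0],[0,0,1]])
def clampP(p,L): # p: x,y,yaw(rad)
    return np.atleast_2d(L)@rz(p[2]).T+[p[0],p[1],0]
def fork(a,y=0,r=88):  # r along hinge->fork line, shut at (-52,0,51)
    b=np.arctan2(3,-88)-a; return [36+r*np.cos(b),y,48+r*np.sin(b)]
E
python3 - <<'E'
from h import *
c=cam('top'); f=lambda x,y:np.array([180+(x+.5)/4.5-.5,160+(y+.5)/4.5-.5])
for q in [(153,190),(284,215),(231,437),(100,410)]: print(ray(f(*q),10,c).round(1))
A=ray(f(595,223),42,c);B=ray(f(440,546),42,c);print('tube',A,B,np.linalg.norm(A-B),(A+B)/2,np.degrees(np.arctan2(*(A-B)[1::-1])))
C=[(54,35),(54,-35),(-66,-35),(-66,35)]
obs=np.array([f(*q) for q in [(153,190),(284,215),(231,437),(100,410)]]+[f(135,490)])
L=np.array([(x,y,10) for x,y in C]+[(-48-58.5*np.cos(.2),0,28+58.5*np.sin(.2))])
g=lambda p:(proj(clampP(p,L),c)-obs).ravel()
s=least_squares(g,[500,-300,0.]);print('clamp',s.x[:2],np.degrees(s.x[2]),g(s.x).round(1))
for a in np.arange(2.0,2.65,.1):
    print(a,proj(clampP(s.x,[fork(a,11.5,100),fork(a,-11.5,100)]),c).round(1).ravel(), end=';')
print(f(190,40),f(247,45))
E
```

```text
[ 574.4 -214.9   10. ]
[ 560.9 -283.5   10. ]
[ 445.8 -257.8   10. ]
[ 459.8 -190.2   10. ]
tube [ 550.43044111 -443.67956842   42.        ] [ 389.59849198 -365.87771523   42.        ] 178.66181522594167 [ 470.01446655 -404.77864183   42.        ] -25.81520180861131
clamp [ 517.0095899  -237.69433167] -12.524307874484887 [ 0.2 -1.2  0.1 -0.5 -0.1  0.4 -0.4 -0.2  0.3  1.4]
2.0 [218.  179.6 228.6 181.8];2.1 [219.4 176.2 229.9 178.4];2.2 [220.7 173.1 231.1 175.3];2.3000000000000003 [221.9 170.5 232.3 172.7];2.4000000000000004 [223.2 168.3 233.5 170.5];2.5000000000000004 [224.3 166.5 234.6 168.7];2.6000000000000005 [225.4 165.2 235.6 167.4];[221.83333333 168.5       ] [234.5        169.61111111]
```

Call:
arm_command(commands=[[100, [0.8, 0.61, -0.43], [0, 0, -4.5]], [100, [0.8, 0.61, -0.43], [0, 0, -4.5]], [100, [0.8, 0.61, -0.43], [0, 0, -4.5]], [100, [0.8, 0.61, -0.43], [0, 0, -4.5]], [100, [0.8, 0.61, -0.43], [0, 0, -4.5]]], force=90)

```text
time: 0.52
tool_pos: [309.1, -477.9, 184.2]
tcp_rot: [-90.1, -0.2, -95.3]
ft_force: [0.2, -0.7, -0.2]
finger_gap: 85.6
```

Call:
arm_command(commands=[[100, [0.8, 0.61, -0.43], [0, 0, -4.5]], [100, [0.8, 0.61, -0.43], [0, 0, -4.5]], [100, [0.8, 0.61, -0.43], [0, 0, -4.5]], [100, [0.8, 0.61, -0.43], [0, 0, -4.5]], [100, [0, 0, 0], [0, 0, 0]]])

```text
time: 0.93
tool_pos: [410.3, -394.3, 124.8]
tcp_rot: [-90.5, 0.1, -114.4]
ft_force: [-0.5, -0.6, -0.3]
finger_gap: 85.7
```

Call:
arm_command(commands=[[100, [0.64, 0.3, 0], [0, 0, -1.4]], [100, [0, 0, 0], [0, 0, 0]]])

```text
time: 1.1
tool_pos: [430.1, -382.4, 122.4]
tcp_rot: [-90.7, 0.2, -115.7]
ft_force: [0.7, 0.5, 1.0]
finger_gap: 85.5
```

Run:
```python
from h import *
s=sense(); print(s['tool_pos'],s['tcp_rot'])
w=snapshot('wrist'); 
c=cam('wrist',s)
m=np.array([470,-404.8,42]);d=np.array([.9,-.435,0]);
print('pred mid, ends',proj([m,m+90*d,m-90*d],c))
cv2.imwrite('pics/w1.png',w)
```

```text
[ 430.11623139 -382.44558029  122.36133344] [ -90.69621765    0.24451609 -115.68932927]
pred mid, ends [[278.85585239 164.00625037]
 [279.8547827   12.32651081]
 [278.10540453 277.95587677]]
```

View pics/w1.png

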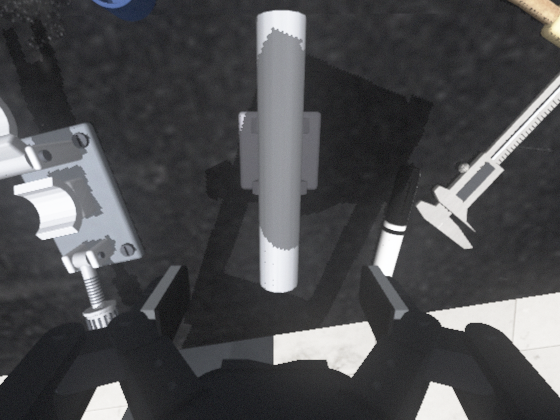

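Call:
arm_command(commands=[[100, [-0.04, -0.08, -0.7], [-0.3, -0.6, 0]], [100, [0, 0, -0.7], [0, 0, 0]], [100, [0, 0, -0.7], [0, 0, 0]], [100, [0, 0, -0.4], [0, 0, 0]], [100, [0, 0, 0], [0, 0, 0]]])

```text
time: 1.57
tool_pos: [425.8, -388.7, 46.7]
tcp_rot: [-89.9, 0.0, -115.3]
ft_force: [-0.2, 0.7, -0.4]
finger_gap: 85.6
```

Call:
arm_command(commands=[[100, [0.05, 0.1, -0.1], [0, 0, -0.3]], [100, [0, 0, 0], [0, 0, 0]]])

```text
time: 1.73
tool_pos: [426.2, -386.0, 43.6]
tcp_rot: [-90.0, 0.0, -115.7]
ft_force: [-0.3, -0.2, -0.4]
finger_gap: 85.6
```

Run:
```python
from h import *
for i in range(3):
    s=sense(); print(s['tool_pos'],s['tcp_rot'])
```

```text
[ 426.23244499 -386.02679539   43.57001079] [-8.99919211e+01  2.07604629e-02 -1.15715839e+02]
[ 426.23244499 -386.02679539   43.57001079] [-8.99919211e+01  2.07604629e-02 -1.15715839e+02]
[ 426.23244499 -386.02679539   43.57001079] [-8.99919211e+01  2.07604629e-02 -1.15715839e+02]
```

Call:
arm_command(commands=[[60, [0.04, 0.06, -0.04], [0, 0, 0]], [30, [0, 0, 0], [0, 0, 0]], [0, [0, 0, 0], [0, 0, 0]], [0, [0, 0, 0], [0, 0, 0]], [0, [0, 0, 0], [0, 0, 0]]])

```text
time: 2.15
tool_pos: [429.5, -386.2, 47.0]
tcp_rot: [-89.7, -0.1, -115.7]
ft_force: [-0.1, 0.6, 2.4]
finger_gap: 27.2
```

Call:
arm_command(commands=[[0, [0, 0, 0], [0, 0, 0]], [0, [0, 0, 0], [0, 0, 0]], [0, [0, 0, 0], [0, 0, 0]]])

```text
time: 2.4
tool_pos: [429.7, -386.3, 47.4]
tcp_rot: [-89.6, -0.1, -115.7]
ft_force: [0.6, -0.2, -2.5]
finger_gap: 27.7
```

Call:
arm_command(commands=[[0, [0, 0, 0.4], [0, 0, 0]], [0, [0, 0, 0.8], [0, 0, 0]], [0, [0, 0, 0.8], [0, 0, 0]], [0, [0, 0, 0.8], [0, 0, 0]], [0, [0, 0, 0.8], [0, 0, 0]]])

```text
time: 2.82
tool_pos: [424.4, -380.8, 152.5]
tcp_rot: [-90.6, 0.2, -115.7]
ft_force: [0.5, 0.3, -1.5]
finger_gap: 26.8
```

Run:
```python
from h import *
p=[517,-237.7,np.radians(-12.5)]
for n in('top','scene'):
    c=cam(n); print(n,proj(clampP(p,[(0,90,47),(0,90,160),(0,40,200),(0,90,200),(0,0,0)]),c).round(0).tolist())
s=sense();print(s)
c=cam('top');print([ray(q,z,c).round(0).tolist() for q in[(150,250),(178,150)] for z in(0,100,200)])
```

```text
top [[182.0, 215.0], [170.0, 207.0], [189.0, 209.0], [165.0, 203.0], [223.0, 227.0]]
scene [[211.0, 326.0], [204.0, 289.0], [225.0, 249.0], [200.0, 274.0], [250.0, 300.0]]
{'time': 2.8167, 'joint_pos': array([-4.70569996e+01,  7.26620006e+00,  9.58918786e+01,  5.22193717e-03,
        7.74512228e+01,  6.86162898e+01]), 'qd': array([-2.21854890e-02, -1.73345093e+01, -1.43026073e+01, -1.46307698e-03,
        3.24354335e+01,  7.30676787e-02]), 'joint_efforts': array([ 9.50789591e-02, -5.37331617e+01, -4.71564388e+01,  3.04952043e-02,
       -1.01333141e+00, -9.21659994e-04]), 'tool_pos': array([ 424.36513359, -380.78565471,  152.4975282 ]), 'tcp_rot': array([ -90.56550576,    0.22688986, -115.67557072]), 'ft_force': array([ 0.54020777,  0.30136854, -1.51710061]), 'wrist_torque': array([-0.01635404,  0.0248427 ,  0.01370405]), 'finger_gap': 26.835668979556598}
[[463.0, -67.0, 0.0], [454.0, -96.0, 100.0], [445.0, -124.0, 200.0], [704.0, -124.0, 0.0], [674.0, -148.0, 100.0], [645.0, -172.0, 200.0]]
```

Call:
arm_command(commands=[[0, [0.18, 0.21, 0.04], [0, 0, 6.9]], [0, [0.18, 0.21, 0.04], [0, 0, 6.9]], [0, [0.18, 0.21, 0.04], [0, 0, 6.9]], [0, [0.18, 0.21, 0.04], [0, 0, 6.9]], [0, [0.18, 0.21, 0.04], [0, 0, 6.9]]])

```text
time: 3.23
tool_pos: [454.1, -352.9, 172.3]
tcp_rot: [-89.9, -0.3, -80.2]
ft_force: [0.8, -0.0, -1.8]
finger_gap: 27.5
```

Call:
arm_command(commands=[[0, [0.18, 0.21, 0.04], [0, 0, 6.9]], [0, [0.18, 0.21, 0.04], [0, 0, 6.9]], [0, [0.18, 0.21, 0.04], [0, 0, 6.9]], [0, [0.18, 0.21, 0.04], [0, 0, 6.9]], [0, [0.18, 0.21, 0.0], [0, 0, 6.9]]])

```text
time: 3.65
tool_pos: [482.1, -319.8, 181.9]
tcp_rot: [-89.9, -0.4, -44.4]
ft_force: [-0.4, 0.3, -2.0]
finger_gap: 27.3
```

Call:
arm_command(commands=[[0, [0.18, 0.21, 0.0], [0, 0, 6.9]], [0, [0.18, 0.21, 0.0], [0, 0, 6.9]], [0, [0.18, 0.21, 0.0], [0, 0, 6.9]], [0, [0.18, 0.21, 0.0], [0, 0, 6.9]], [0, [0, 0, 0], [0, 0, 0]]])

```text
time: 4.07
tool_pos: [505.2, -292.2, 185.9]
tcp_rot: [-89.9, -0.5, -15.4]
ft_force: [-0.1, -0.0, -1.5]
finger_gap: 27.4
```

Call:
arm_command(commands=[[0, [0, 0, 0], [0, 0, 0]]])

```text
time: 4.15
tool_pos: [505.2, -292.1, 186.5]
tcp_rot: [-89.9, -0.5, -15.5]
ft_force: [0.4, -0.0, -1.5]
finger_gap: 27.5
```

Call:
arm_command(commands=[[0, [0.05, 0.28, 0], [0, 0.4, 3.0]], [0, [0, 0, 0], [0, 0, 0]], [0, [0, 0, 0], [0, 0, 0]]])

```text
time: 4.4
tool_pos: [506.0, -284.7, 187.6]
tcp_rot: [-90.1, -0.1, -13.1]
ft_force: [0.7, 0.1, -1.9]
finger_gap: 27.2
```

Run:
```python
from h import *
s=sense(); print(s['tool_pos'],s['tcp_rot'])
w=snapshot('wrist'); t=snapshot('top'); cv2.imwrite('pics/top2.png',t)
c=cam('wrist',s);p=[517,-237.7,np.radians(-12.5)]
L=[(54,35,10),(54,-35,10),(-66,-35,10),(-66,35,10),(0,15,43),(0,-15,43),(-48-58.5*np.cos(.2),0,40)]+[fork(a,0) for a in(2.1,2.3,2.5)]
q=proj(clampP(p,L),c);print(q.round(0).tolist())
T=R.from_euler('xyz',s['tcp_rot'],degrees=True).as_matrix()
print('tube ends',proj([s['tool_pos']+T@[0,0,k] for k in(-43,137)],c).round(0).tolist())
cv2.imwrite('pics/w2.png',w)
```

```text
[ 505.9844978  -284.72871964  187.57532968] [-90.07212044  -0.14129851 -13.12839852]
[[329.0, 109.0], [326.0, 180.0], [211.0, 181.0], [205.0, 110.0], [274.0, 133.0], [274.0, 167.0], [158.0, 151.0], [404.0, 163.0], [417.0, 161.0], [425.0, 158.0]]
tube ends [[274.0, 359.0], [274.0, -65.0]]
```

View pics/w2.png

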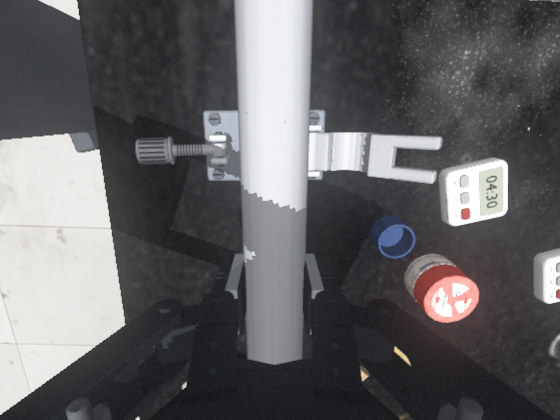

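Run:
```python
from h import *
s=sense(); c=cam('wrist',s)
T=R.from_euler('xyz',s['tcp_rot'],degrees=True).as_matrix()
for k in(-36,-40,-44,-48): print(k,proj([s['tool_pos']+T@v for v in([0,-15,k],[13,-5,k])],c).round(0).tolist())
w=cv2.imread('pics/w2.png'); print(w[345:376:2,274,1], w[345:376:2,255,1])
p=[515,-237.3,np.radians(-12.8)]
L=[(54,35,10),(54,-35,10),(-66,-35,10),(-66,35,10)]
print(proj(clampP(p,L),c).round(0).tolist())
print(clampP(p,[(0,-45,0),(0,-47,0)]))
```

```text
-36 [[274.0, 372.0], [300.0, 355.0]]
-40 [[274.0, 378.0], [300.0, 362.0]]
-44 [[274.0, 385.0], [299.0, 368.0]]
-48 [[274.0, 391.0], [299.0, 374.0]]
[143 141 146 144 142 142 140 141 145 144  39  39  35  35  38  37] [132 133 129 132 129 132 129 132  44  39  38  35  31  35  30  35]
[[328.0, 109.0], [324.0, 180.0], [209.0, 181.0], [203.0, 110.0]]
[[ 505.03031761 -281.18172094    0.        ]
 [ 504.58722061 -283.13201965    0.        ]]
```

Run:
```python
from h import *
s={'tool_pos':np.array([430.116,-382.446,122.361]),'tcp_rot':[-90.696,.2445,-115.689]}
c=cam('wrist',s);w=cv2.imread('pics/w1.png')
m=np.array([470,-404.8,42]);d=np.array([.9,-.435,0])
print('w1 far top rim',proj([m+k*d+[0,0,15] for k in(86,90,94)],c).round(0).tolist(),w[4:24,281,1])
print('near',proj([m-k*d+[0,0,15] for k in(86,90,94)],c).round(0).tolist(),'near bottom',proj([m-k*d-[0,0,15] for k in(86,90,94)],c).round(0).tolist(),w[270:300,279,1])
s=sense();c=cam('top');t=cv2.imread('pics/top2.png')
T=R.from_euler('xyz',s['tcp_rot'],degrees=True).as_matrix()
for k in range(115,150,2):
    u=proj(s['tool_pos']+T@[0,-4,k],c)[0]; print(k,u.round(1),cv2.getRectSubPix(t,(1,1),tuple(map(float,u)))[0,0,1])
a=t[160:292,140:300];cv2.imwrite('pics/top2c.png',cv2.resize(a,None,fx=4.5,fy=4.5,interpolation=cv2.INTER_CUBIC))
```

```text
w1 far top rim [[280.0, 12.0], [280.0, 4.0], [280.0, -5.0]] [ 52  54  55  52  52  72 174 240 240 240 240 239 241 240 241 240 240 239
 240 239]
near [[278.0, 284.0], [278.0, 289.0], [278.0, 294.0]] near bottom [[278.0, 264.0], [278.0, 268.0], [278.0, 273.0]] [243 242 242 242 241 242 242 242 242 242 242 242 242 241 241 241 241 242
 242 241 241 232 170  54  49  52  56  54  54  55]
115 [177.4 206.3] 206
117 [176.4 206.1] 211
119 [175.5 205.9] 207
121 [174.5 205.6] 205
123 [173.5 205.4] 202
125 [172.6 205.2] 203
127 [171.6 205. ] 205
129 [170.6 204.8] 204
131 [169.7 204.5] 199
133 [168.7 204.3] 158
135 [167.7 204.1] 102
137 [166.8 203.9] 107
139 [165.8 203.7] 111
141 [164.8 203.4] 113
143 [163.9 203.2] 112
145 [162.9 203. ] 113
147 [161.9 202.8] 111
149 [161.  202.6] 112
```

Call:
arm_command(commands=[[0, [0, 0.1, -0.5], [0, 0, 0.2]], [0, [0, 0.1, -0.7], [0, 0, 0]], [0, [0, 0, -0.8], [0, 0, 0]], [0, [0, 0, -0.8], [0, 0, 0]], [0, [0, 0, -0.5], [0, 0, 0]]])

```text
time: 4.92
tool_pos: [508.3, -283.6, 92.2]
tcp_rot: [-90.4, -0.9, -13.6]
ft_force: [-1.0, 0.5, -2.3]
finger_gap: 27.5
```

Call:
arm_command(commands=[[0, [0, 0, 0], [0, 0, 0]], [0, [0, 0, 0], [0, 0, 0]]])

```text
time: 5.08
tool_pos: [505.3, -282.8, 87.8]
tcp_rot: [-90.2, -0.5, -13.9]
ft_force: [0.7, -0.1, -1.3]
finger_gap: 27.4
```

Call:
arm_command(commands=[[0, [0, 0.13, -0.3], [0, 0.4, 1.0]], [0, [0, 0, 0], [0, 0, 0]], [0, [0, 0, 0], [0, 0, 0]]])

```text
time: 5.33
tool_pos: [506.3, -280.1, 80.8]
tcp_rot: [-90.4, -0.2, -12.9]
ft_force: [0.1, -0.7, -0.7]
finger_gap: 27.4
```

Run:
```python
from h import *
s=sense(); print(s['tool_pos'],s['tcp_rot'])
w=snapshot('wrist'); cv2.imwrite('pics/w3.png',w)
c=cam('wrist',s);p=[515,-237.3,np.radians(-12.8)]
L=[(54,35,10),(54,-35,10),(-66,-35,10),(-66,35,10),(-23,0,43),(23,0,43)]
print(proj(clampP(p,L),c).round(0).tolist())
```

```text
[ 506.25802795 -280.06339711   80.77213261] [-90.39169838  -0.20907081 -12.9326125 ]
[[358.0, 114.0], [350.0, 219.0], [178.0, 220.0], [166.0, 115.0], [230.0, 181.0], [313.0, 181.0]]
```

View pics/w3.png

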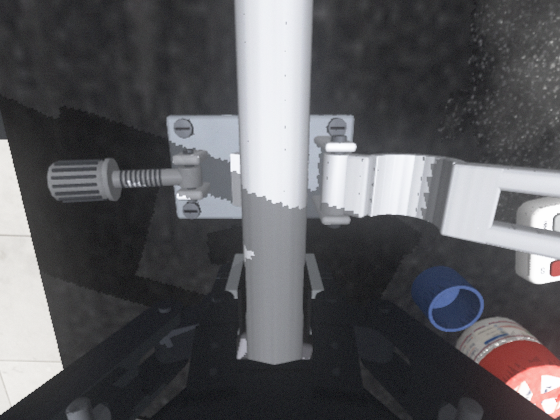

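Call:
arm_command(commands=[[0, [-0.03, 0.04, -0.3], [0.3, 0, 0]], [0, [0, 0, -0.2], [0, 0, 0]], [0, [0, 0, -0.1], [0, 0, 0]], [0, [0, 0, 0], [0, 0, 0]]])

```text
time: 5.72
tool_pos: [506.8, -279.5, 63.5]
tcp_rot: [-90.1, -0.4, -12.9]
ft_force: [-0.6, 0.0, -2.9]
finger_gap: 27.1
```

Call:
arm_command(commands=[[0, [0, 0, 0], [0, 0, 0]]])

```text
time: 5.8
tool_pos: [506.7, -279.4, 63.2]
tcp_rot: [-90.1, -0.3, -12.9]
ft_force: [-0.3, -0.7, -1.8]
finger_gap: 27.5
```

Call:
arm_command(commands=[[0, [-0.06, 0.01, -0.12], [0, 0.3, 0]], [0, [0, 0, 0], [0, 0, 0]], [0, [0, 0, -0.12], [0, 0, 0]], [0, [0, 0, 0], [0, 0, 0]]])

```text
time: 6.13
tool_pos: [504.7, -279.1, 55.5]
tcp_rot: [-90.2, -0.0, -12.9]
ft_force: [-1.6, 0.1, -2.4]
finger_gap: 27.2
```

Call:
arm_command(commands=[[0, [0, 0, -0.12], [0, 0, 0]], [0, [0, 0, 0], [0, 0, 0]]])

```text
time: 6.3
tool_pos: [504.8, -279.4, 52.4]
tcp_rot: [-90.2, -0.0, -12.9]
ft_force: [-4.0, 3.2, 1.6]
finger_gap: 26.9
```

Call:
arm_command(commands=[[0, [-0.03, 0.0, -0.04], [0, 0, 0]], [0, [0, 0, -0.04], [0, 0, 0]], [0, [0, 0, 0], [0, 0, 0]]])

```text
time: 6.55
tool_pos: [504.6, -279.5, 52.1]
tcp_rot: [-90.2, -0.1, -12.9]
ft_force: [-3.2, 4.2, 2.9]
finger_gap: 27.1
```

Call:
arm_command(commands=[[45, [0, 0, 0], [0, 0, 0]], [55, [0, 0, 0], [0, 0, 0]], [65, [0, 0, 0], [0, 0, 0]], [70, [0, 0, 0], [0, 0, 0]], [70, [0, 0, 0], [0, 0, 0]]])

```text
time: 6.97
tool_pos: [505.7, -280.3, 52.8]
tcp_rot: [-90.3, -0.3, -12.9]
ft_force: [0.6, -0.1, -0.1]
finger_gap: 59.3
```

Run:
```python
from h import *
s=sense(); print(s['tool_pos'],s['tcp_rot'],s['ft_force'],s['finger_gap'])
w=snapshot('wrist'); t=snapshot('scene')
a=cv2.resize(t[180:360,150:400],(600,432)); w=cv2.resize(w[60:420],(560,360))
o=np.zeros((792,600,3),np.uint8);o[:432]=a;o[432:,:560]=w
cv2.imwrite('pics/m1.png',cv2.resize(o,None,fx=.757,fy=.757))
```

```text
[ 505.70475784 -280.25761607   52.80154098] [-90.28272824  -0.28985324 -12.92659973] [ 0.624541   -0.06817293 -0.11788849] 59.341913819099645
```

View pics/m1.png

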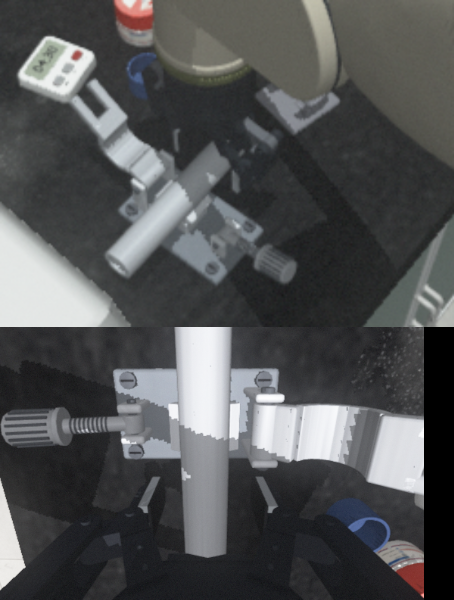

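Call:
arm_command(commands=[[70, [0, 0, 0.5], [0, 0, 0]], [70, [0, 0, 1], [0, 0, 0]], [70, [0, 0, 1], [0, 0, 0]], [50, [0, 0, 1], [0, 0, 0]], [0, [0, 0, 1], [0, 0, 0]]], force=30)

```text
time: 7.48
tool_pos: [498.8, -275.7, 181.5]
tcp_rot: [-89.9, 0.8, -12.9]
ft_force: [-0.1, -1.0, -0.6]
finger_gap: 36.6
```

Call:
arm_command(commands=[[0, [0.3, 0.04, 0.3], [0, 0, -7]], [0, [0.3, 0.04, 0], [0, 0, -7]], [0, [0.3, 0.04, 0], [0, 0, -7]], [0, [0.35, 0.04, 0], [0, 0, -7]], [0, [0.35, 0.04, 0], [0, 0, -7]]])

```text
time: 7.9
tool_pos: [551.4, -273.0, 203.4]
tcp_rot: [-90.0, -0.2, -48.7]
ft_force: [-1.6, 0.4, 0.2]
finger_gap: -0.3
```

Call:
arm_command(commands=[[0, [0.35, 0.04, 0], [0, 0, -7]], [0, [0.35, 0.04, 0], [0, 0, -7]], [0, [0.35, 0.04, 0], [0, 0, -7]], [0, [0.35, 0.04, 0], [0, 0, -7]], [0, [0.35, 0.04, 0], [0, 0, -7]]])

```text
time: 8.32
tool_pos: [606.6, -266.8, 203.3]
tcp_rot: [-90.0, -0.2, -84.5]
ft_force: [0.2, -0.3, 0.0]
finger_gap: -0.1
```

Call:
arm_command(commands=[[0, [0.35, 0.04, 0], [0, 0, -7]], [0, [0.35, 0.04, 0], [0, 0, -7]], [0, [0.35, 0.04, 0], [0, 0, -5]], [0, [0, 0, 0], [0, 0, 0]], [0, [0, 0, 0], [0, 0, 0]]])

```text
time: 8.73
tool_pos: [640.8, -262.3, 201.6]
tcp_rot: [-90.0, -0.2, -104.2]
ft_force: [-0.4, -0.1, -1.0]
finger_gap: -0.1
```

Run:
```python
from h import *
s=sense(); print(s['tool_pos'],s['tcp_rot'],s['finger_gap'])
w=snapshot('wrist'); t=snapshot('top')
cv2.imwrite('pics/w4.png',w); a=cv2.resize(t[150:290,160:320],(480,420))
cv2.imwrite('pics/m2.png',cv2.resize(np.hstack([w,a]),None,fx=.76,fy=.76))
p=[515,-237.3,np.radians(-12.8)]
s2={'tool_pos':np.array([505.984,-284.729,187.575]),'tcp_rot':[-90.072,-.141,-13.128]}
c=cam('wrist',s2)
for th in np.arange(2,2.6,.1): print(th.round(1),proj(clampP(p,[fork(th,11.5,100),fork(th,-11.5,100),fork(th,0,70)]),c).round(0).ravel(),fork(th,0,100))
```

```text
[ 640.80052872 -262.25748484  201.6277248 ] [ -90.03442316   -0.19650208 -104.20925751] -0.05349599127369097
2.0 [410. 149. 404. 187. 370. 162.] [np.float64(80.6886004626839), 0, np.float64(137.45909114610214)]
2.1 [421. 148. 415. 185. 377. 161.] [np.float64(89.3963503200514), 0, np.float64(132.55075264300342)]
2.2 [429. 147. 424. 183. 384. 160.] [np.float64(97.57058149550764), 0, np.float64(126.79761096825875)]
2.3 [436. 145. 430. 181. 389. 159.] [np.float64(105.1296197731891), 0, np.float64(120.2571496117464)]
2.4 [441. 144. 435. 178. 393. 158.] [np.float64(111.997937741311), 0, np.float64(112.99471870135154)]
2.5 [443. 143. 438. 176. 396. 157.] [np.float64(118.10690943709996), 0, np.float64(105.08288204609036)]
2.6 [444. 142. 439. 174. 397. 156.] [np.float64(123.39549603472919), 0, np.float64(96.60069210251675)]
```

View pics/m2.png

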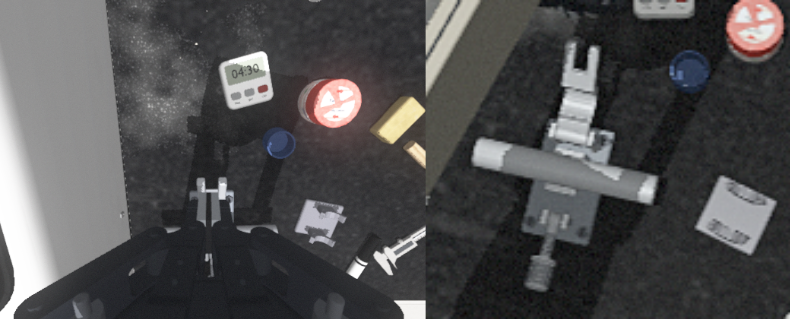

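```bash
cat > wp.py <<'E'
from h import *
p=[515,-237.3,np.radians(-12.8)]
def W(x,y,z): return clampP(p,[(x,y,z)])[0]
if __name__=='__main__':
    pts=[('A',140,114),('A2',122,114)]
    pts+=[('B',95,120),('C',70,128)]
    for bd in (88,100,112,124,136,148,160,170,176,179):
        b=np.radians(bd); r=72+16*min(1,max(0,(bd-90)/70)); c=np.array([36,48])+r*np.array([np.cos(b),np.sin(b)])+4*np.array([np.sin(b),-np.cos(b)])
        pts.append((bd,c[0]+11,c[1]+19))
    q=sense()['tool_pos']
    for n,x,z in pts:
        w=W(x,0,z); print(n,w.round(1),'d/30',((w-q)/30).round(2)); q=w
E
python3 wp.py
```

```text
A [ 651.5 -268.3  114. ] d/30 [ 0.37 -0.2  -2.92]
A2 [ 634.  -264.3  114. ] d/30 [-0.59  0.13  0.  ]
B [ 607.6 -258.3  120. ] d/30 [-0.88  0.2   0.2 ]
C [ 583.3 -252.8  128. ] d/30 [-0.81  0.18  0.27]
88 [ 567.2 -249.2  138.8] d/30 [-0.54  0.12  0.36]
100 [ 552.1 -245.7  140.9] d/30 [-0.5   0.11  0.07]
112 [ 536.3 -242.1  139.9] d/30 [-0.53  0.12 -0.03]
124 [ 520.6 -238.6  135.4] d/30 [-0.52  0.12 -0.15]
136 [ 505.7 -235.2  127.2] d/30 [-0.5   0.11 -0.27]
148 [ 492.4 -232.2  115.6] d/30 [-0.44  0.1  -0.39]
160 [ 481.5 -229.7  100.9] d/30 [-0.36  0.08 -0.49]
170 [ 477.  -228.7   86.2] d/30 [-0.15  0.03 -0.49]
176 [ 475.5 -228.3   77.1] d/30 [-0.05  0.01 -0.3 ]
179 [ 475.1 -228.2   72.5] d/30 [-0.01  0.   -0.15]
```

Call:
arm_command(commands=[[0, [0.37, -0.2, -0.3], [0, 0, 1.4]], [0, [0, 0, -0.8], [0, 0, 0]], [0, [0, 0, -0.9], [0, 0, 0]], [0, [0, 0, -0.6], [0, 0, 0]], [0, [0, 0, 0], [0, 0, 0]]])

```text
time: 9.25
tool_pos: [650.5, -270.5, 125.3]
tcp_rot: [-89.7, -0.3, -102.1]
ft_force: [-1.2, -0.2, -1.6]
finger_gap: -0.2
```

Call:
arm_command(commands=[[0, [0, 0, 0], [0, 0, 0]]])

```text
time: 9.33
tool_pos: [649.7, -270.5, 125.0]
tcp_rot: [-89.8, -0.3, -102.0]
ft_force: [0.2, -0.9, -0.5]
finger_gap: 0.4
```

Call:
arm_command(commands=[[0, [0, 0.05, -0.4], [0, 0, 0]], [0, [0, 0, 0], [0, 0, -0.5]], [0, [-0.55, 0.15, 0], [0, 0, 0]], [0, [-0.4, 0.1, 0.05], [0, 0, 0]], [0, [0, 0, 0], [0, 0, 0]]])

```text
time: 9.75
tool_pos: [630.3, -263.5, 125.5]
tcp_rot: [-88.3, -0.4, -102.5]
ft_force: [-0.2, 1.3, 0.1]
finger_gap: 0.0
```

Run:
```python
from h import *
s=sense(); print(s['tool_pos'],s['tcp_rot'],s['ft_force'],s['joint_pos'])
w=snapshot('wrist'); t=snapshot('scene')
cv2.imwrite('pics/w5.png',w); a=cv2.resize(t[150:360,120:360],(480,420),interpolation=cv2.INTER_CUBIC)
cv2.imwrite('pics/m3.png',cv2.resize(np.hstack([w[:,140:440],a]),None,fx=1,fy=1))
```

```text
[ 630.26614485 -263.54712497  125.47267973] [ -88.26701987   -0.42078755 -102.47184032] [-0.15922867  1.33397948  0.12658173] [-2.70045680e+01  2.32447975e+01  7.99324956e+01  2.86317889e-02
  7.50396037e+01  7.54539473e+01]
```

View pics/m3.png

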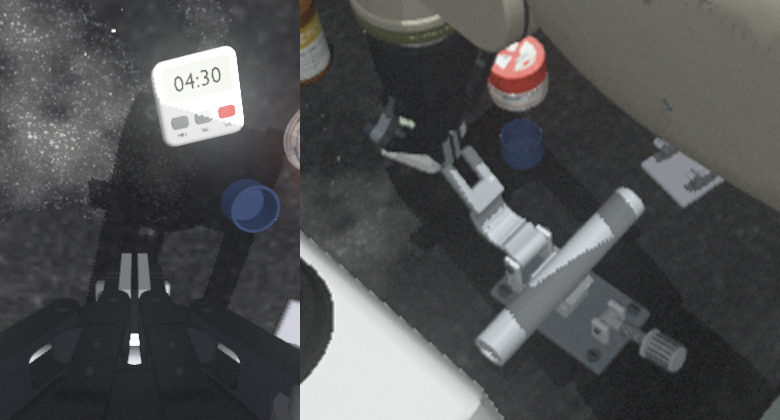

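Run:
```python
from wp import *
s=sense();c=cam('scene');T=R.from_euler('xyz',s['tcp_rot'],degrees=True).as_matrix()
pr=lambda P:((proj(P,c)-[120,150])*2+[300,0]).round(0).tolist()
print('tip corners',pr([s['tool_pos']+T@v for v in([14,19,-11],[-14,19,-11],[14,19,11],[-14,19,11],[0,0,-11])]))
for th in(2.3,2.4,2.5): print(th,pr(clampP(p,[fork(th,16,100),fork(th,-16,100),fork(th,0,100),fork(th,0,70)])))
```

```text
tip corners [[467.0, 153.0], [443.0, 175.0], [447.0, 139.0], [424.0, 161.0], [453.0, 151.0]]
2.3 [[441.0, 168.0], [469.0, 143.0], [455.0, 155.0], [477.0, 184.0]]
2.4 [[436.0, 169.0], [463.0, 144.0], [450.0, 156.0], [473.0, 184.0]]
2.5 [[432.0, 171.0], [459.0, 146.0], [446.0, 158.0], [470.0, 186.0]]
```

Call:
arm_command(commands=[[0, [-0.3, 0.06, 0], [0.3, 1.4, 0]], [0, [-0.6, 0.14, 0.05], [0, 0, 0]], [0, [-0.6, 0.14, 0.1], [0, 0, 0]], [0, [0, 0, 0], [0, 0, 0]]])

```text
time: 10.18
tool_pos: [599.7, -256.6, 144.9]
tcp_rot: [-87.7, -0.7, -102.4]
ft_force: [-1.3, 0.7, -0.3]
finger_gap: -0.2
```

Run:
```python
from wp import *
s=sense(); print(s['tool_pos'],s['tcp_rot'],s['ft_force'])
w=snapshot('wrist'); t=snapshot('scene')
cv2.imwrite('pics/w6.png',w); a=cv2.resize(t[170:310,160:320],(640,560),interpolation=cv2.INTER_CUBIC)
cv2.imwrite('pics/m4.png',a)
c=cam('scene')
pr=lambda P:((proj(P,c)-[160,170])*4).round(0).tolist()
T=R.from_euler('xyz',s['tcp_rot'],degrees=True).as_matrix()
print('tip corners',pr([s['tool_pos']+T@v for v in([14,19,-11],[-14,19,-11],[14,19,11],[-14,19,11],[0,0,-11])]))
for th in(1.8,2,2.2,2.4): print(th,pr(clampP(p,[fork(th,16,100),fork(th,-16,100),fork(th,0,100),fork(th,0,70)])))
```

```text
[ 599.68659512 -256.62776558  144.90830917] [ -87.71372893   -0.69565076 -102.35983232] [-1.29640637  0.72211949 -0.34073391]
tip corners [[225.0, 235.0], [177.0, 282.0], [184.0, 206.0], [136.0, 252.0], [198.0, 231.0]]
1.8 [[196.0, 276.0], [252.0, 223.0], [224.0, 249.0], [245.0, 302.0]]
2 [[162.0, 262.0], [218.0, 210.0], [190.0, 236.0], [222.0, 292.0]]
2.2 [[134.0, 256.0], [189.0, 205.0], [162.0, 230.0], [202.0, 288.0]]
2.4 [[112.0, 258.0], [167.0, 207.0], [139.0, 232.0], [186.0, 289.0]]
```

View pics/m4.png

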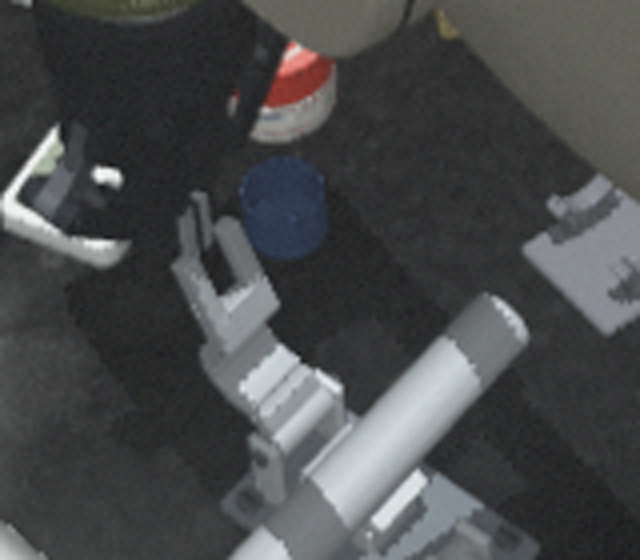

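Call:
arm_command(commands=[[0, [-0.4, 0.09, -0.15], [0.3, 1.4, 0]], [0, [-0.4, 0.09, -0.15], [0.2, 0.8, 0]], [0, [-0.4, 0.09, -0.15], [0, 0, 0]], [0, [0, 0, 0], [0, 0, 0]]])

```text
time: 10.62
tool_pos: [565.2, -249.0, 129.4]
tcp_rot: [-90.1, -0.7, -102.3]
ft_force: [-0.7, 1.5, -0.2]
finger_gap: 0.3
```

Call:
arm_command(commands=[[0, [-0.3, 0.07, 0.4], [0, 0, 0]], [0, [-0.4, 0.09, 0.0], [0, 0.4, 0]], [0, [-0.5, 0.11, 0], [0, 0.5, 0]], [0, [-0.3, 0.07, -0.1], [0, 0.3, 0]], [0, [0, 0, 0], [0, 0, 0]]])

```text
time: 11.03
tool_pos: [516.0, -237.5, 131.4]
tcp_rot: [-92.1, -0.8, -102.4]
ft_force: [-0.3, 0.8, 1.2]
finger_gap: 0.2
```

Call:
arm_command(commands=[[0, [-0.35, 0.08, -0.15], [-0.3, -1.4, 0]], [0, [-0.42, 0.1, -0.35], [0, 0, 0]], [0, [-0.3, 0.07, -0.35], [0, 0, 0]], [0, [0, 0, 0], [0, 0, 0]]])

```text
time: 11.37
tool_pos: [483.6, -230.0, 102.7]
tcp_rot: [-90.8, -0.7, -102.4]
ft_force: [-0.5, 0.0, -0.0]
finger_gap: -0.5
```

Call:
arm_command(commands=[[0, [-0.22, 0.05, -0.5], [0, 0, 0]], [0, [-0.08, 0.02, -0.35], [0, 0, 0]], [0, [0, 0, 0], [0, 0, 0]]])

```text
time: 11.62
tool_pos: [474.6, -228.1, 76.4]
tcp_rot: [-90.9, -0.7, -102.4]
ft_force: [-0.2, 0.1, 0.2]
finger_gap: 0.1
```

Call:
arm_command(commands=[[0, [0, 0, -0.12], [0, 0, 0]], [0, [0, 0, 0], [0, 0, 0]]])

```text
time: 11.78
tool_pos: [476.0, -229.0, 75.3]
tcp_rot: [-90.9, -0.7, -102.4]
ft_force: [0.2, 0.3, 0.5]
finger_gap: -0.1
```

Call:
arm_command(commands=[[0, [0, 0, -0.15], [0, 0, 0]], [0, [0, 0, -0.1], [0, 0, 0]], [0, [0, 0, 0], [0, 0, 0]]])

```text
time: 12.03
tool_pos: [477.6, -230.0, 76.3]
tcp_rot: [-91.1, -0.7, -102.4]
ft_force: [0.4, 1.0, -0.1]
finger_gap: 0.2
```

Run:
```python
from wp import *
s=sense(); print(s['tool_pos'],s['tcp_rot'],s['ft_force'],s['joint_efforts'].round(1),s['qd'].round(1))
w=snapshot('wrist'); t=snapshot('scene')
a=cv2.resize(t[210:350,190:330],(560,560),interpolation=cv2.INTER_CUBIC)
o=np.zeros((560,800,3),np.uint8);o[:,:560]=a;o[:360,560:]=cv2.resize(w[60:420,155:395],(240,360))
cv2.imwrite('pics/m5.png',o)
c=cam('scene')
pr=lambda P:((proj(P,c)-[190,210])*4).round(0).tolist()
T=R.from_euler('xyz',s['tcp_rot'],degrees=True).as_matrix()
print('tip corners',pr([s['tool_pos']+T@v for v in([14,19,-11],[-14,19,-11],[14,19,11],[-14,19,11],[0,0,-11])]))
for th in(0,.1,.2): print(th,pr(clampP(p,[fork(th,16,100),fork(th,-16,100),fork(th,0,100),fork(th,0,70)])))
```

```text
[ 477.64428384 -230.00202758   76.27964491] [ -91.05341459   -0.72935245 -102.42812446] [ 0.42707379  0.9917881  -0.06455748] [ -0.1 -51.3 -44.9  -0.2   0.7  -0. ] [ 0.3 -0.9 -2.6 -0.4  2.8  0.2]
tip corners [[357.0, 333.0], [313.0, 383.0], [314.0, 304.0], [270.0, 353.0], [334.0, 334.0]]
0 [[337.0, 417.0], [387.0, 360.0], [362.0, 388.0], [303.0, 348.0]]
0.1 [[335.0, 404.0], [386.0, 347.0], [361.0, 375.0], [302.0, 338.0]]
0.2 [[331.0, 389.0], [382.0, 332.0], [357.0, 360.0], [299.0, 328.0]]
```

View pics/m5.png

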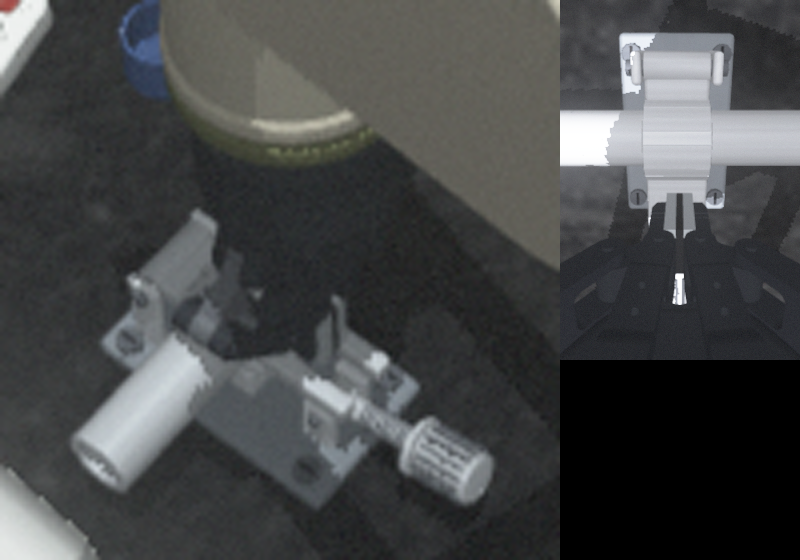

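Call:
arm_command(commands=[[0, [0, 0, -0.2], [0, 0, 0]], [0, [0, 0, -0.2], [0, 0, 0]]])

```text
time: 12.3
tool_pos: [479.5, -231.4, 73.5]
tcp_rot: [-91.0, -0.8, -102.4]
ft_force: [-43.7, 25.6, 89.4]
finger_gap: 0.1
```

Call:
arm_command(commands=[[0, [0, 0, 0.3], [0, 0, 0]], [0, [-0.2, 0.05, 1], [0, 0, 0]], [0, [-0.5, 0.11, 1], [0, 0, 0]], [0, [-0.5, 0.11, 1], [0, 0, 0]], [0, [0, 0, 0], [0, 0, 0]]])

```text
time: 12.72
tool_pos: [444.1, -223.8, 179.0]
tcp_rot: [-91.0, -0.9, -102.4]
ft_force: [0.7, -0.4, 0.5]
finger_gap: -0.1
```

Run:
```python
from wp import *
s=sense(); print(s['tool_pos'],s['tcp_rot'],s['ft_force'])
w=snapshot('wrist'); c=cam('wrist',s); t=snapshot('scene')
o=np.zeros((600,800,3),np.uint8);o[:,:]=cv2.resize(w,(800,600))
cv2.imwrite('pics/w7.png',w);cv2.imwrite('pics/s7.png',t);cv2.imwrite('pics/t7.png',snapshot('top'))
b=cv2.resize(t[225:350,190:330],(560,500),interpolation=cv2.INTER_CUBIC)
o=np.zeros((500,800,3),np.uint8);o[:,:560]=b;o[:380,560:]=cv2.resize(w[0:380,155:395],(240,380))
cv2.imwrite('pics/m6.png',o)
cs=cam('scene');f=lambda P:((proj(P,cs)-[190,225])*4).round(0).tolist()
g=lambda P:(proj(P,c)+[405,0]).round(0).tolist()
for th in(0,.1,.2):
    P=clampP(p,[fork(th,16,100),fork(th,-16,100),fork(th,0,70)]); print(th,f(P),g(P))
k=clampP(p,[(-105.3,0,39.6)]);print('knob',k,f(k),g(k))
```

```text
[ 444.1072369  -223.83379133  179.01403324] [ -91.00671791   -0.88522592 -102.36156658] [ 0.71510293 -0.42679015  0.54799754]
0 [[337.0, 357.0], [387.0, 300.0], [303.0, 288.0]] [[656.0, 196.0], [692.0, 196.0], [674.0, 162.0]]
0.1 [[335.0, 344.0], [386.0, 287.0], [302.0, 278.0]] [[655.0, 199.0], [693.0, 199.0], [674.0, 163.0]]
0.2 [[331.0, 329.0], [382.0, 272.0], [299.0, 268.0]] [[654.0, 200.0], [694.0, 200.0], [674.0, 163.0]]
knob [[ 412.31677299 -213.9709432    39.6       ]] [[445.0, 402.0]] [[674.0, 234.0]]
```

View pics/m6.png

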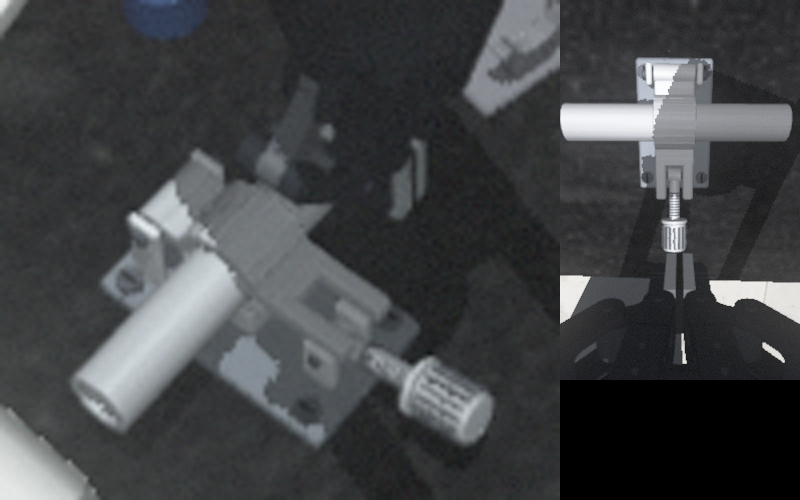

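Call:
arm_command(commands=[[60, [-0.5, 0.15, -0.2], [0, 0, 0]], [60, [-0.5, 0.15, -0.7], [0.2, 0.8, 0]], [60, [0, 0, -0.8], [0, 0, 0]], [60, [0, 0, -0.8], [0, 0, 0]], [60, [0, 0, 0], [0, 0, 0]]], force=25)

```text
time: 13.28
tool_pos: [410.9, -212.2, 89.7]
tcp_rot: [-92.6, -0.6, -102.3]
ft_force: [-1.5, 0.8, -1.2]
finger_gap: 51.5
```

Call:
arm_command(commands=[[60, [0, 0, 0], [0, 0, 0]]])

```text
time: 13.37
tool_pos: [410.0, -211.5, 88.0]
tcp_rot: [-92.8, -0.5, -102.3]
ft_force: [0.5, -0.5, 1.3]
finger_gap: 51.2
```

Call:
arm_command(commands=[[60, [0.08, -0.08, -0.4], [-0.6, -2.7, 0]], [60, [0, 0, -0.5], [0, 0, 0]], [60, [0, 0, -0.4], [0, 0, 0]], [60, [0, 0, 0], [0, 0, 0]], [60, [0, 0, 0], [0, 0, 0]]])

```text
time: 13.78
tool_pos: [414.0, -214.5, 49.7]
tcp_rot: [-90.0, -0.5, -102.3]
ft_force: [-0.0, 0.1, 0.3]
finger_gap: 51.3
```

Call:
arm_command(commands=[[60, [-0.05, 0.01, -0.25], [0, 0, 0]], [60, [0, 0, 0], [0, 0, 0]], [60, [0, 0, 0], [0, 0, 0]]])

```text
time: 14.03
tool_pos: [414.4, -215.2, 44.3]
tcp_rot: [-89.8, -0.5, -102.3]
ft_force: [-0.8, -0.7, 0.4]
finger_gap: 51.2
```

Good enough height; close on the knob gently.

Call:
arm_command(commands=[[35, [-0.05, 0.02, -0.05], [0, 0, 0]], [20, [0, 0, 0], [0, 0, 0]], [15, [0, 0, 0], [0, 0, 0]], [15, [0, 0, 0], [0, 0, 0]], [15, [0, 0, 0], [0, 0, 0]]], force=25)

```text
time: 14.45
tool_pos: [413.8, -214.3, 44.3]
tcp_rot: [-89.7, -0.5, -102.3]
ft_force: [0.9, -0.8, -2.1]
finger_gap: 21.3
```

Call:
arm_command(commands=[[10, [0, 0, 0], [0, 0, 0]], [10, [0, 0, 0], [0, 0, 0]]])

```text
time: 14.62
tool_pos: [413.8, -214.3, 44.3]
tcp_rot: [-89.7, -0.5, -102.3]
ft_force: [0.9, 1.3, -1.1]
finger_gap: 21.3
```

Call:
arm_command(commands=[[10, [0.12, -0.03, 0.39], [0, 0, 0]], [10, [0.2, -0.05, 0.35], [0, 0, 0]], [10, [0.27, -0.06, 0.3], [0, 0, 0]]])

```text
time: 14.87
tool_pos: [428.1, -217.5, 73.6]
tcp_rot: [-90.2, -0.4, -102.3]
ft_force: [4.8, -4.9, -17.5]
finger_gap: 20.9
```

```bash
cat > st.py <<'E'
from wp import *
s=sense(); q=rz(p[2]).T@(s['tool_pos']-[p[0],p[1],0]); print(q.round(1),s['tcp_rot'].round(1),s['ft_force'].round(1),s['finger_gap'].round(1))
v=q-[-48,0,28]; print('elev',np.degrees(np.arctan2(v[2],-v[0])),'R',np.hypot(v[0],v[2]))
E
python3 st.py
```

```text
Traceback (most recent call last):
  File "st.py", line 2, in <module>
    s=sense(); q=rz(p[2]).T@(s['tool_pos']-[p[0],p[1],0]); print(q.round(1),s['tcp_rot'].round(1),s['ft_force'].round(1),s['finger_gap'].round(1))
                                                                                                                         ^^^^^^^^^^^^^^^^^^^^^
AttributeError: 'float' object has no attribute 'round'
```

Call:
arm_command(commands=[[10, [0.38, -0.085, 0.1], [0, 0, 0]], [10, [0.37, -0.085, 0.1], [0, 0, 0]], [10, [0.35, -0.08, 0.05], [0, 0, 0]]])

```text
time: 15.12
tool_pos: [459.2, -224.5, 84.5]
tcp_rot: [-90.7, -0.4, -102.3]
ft_force: [-2.4, -0.8, -8.2]
finger_gap: 21.4
```

```bash
sed -i "s/s\['finger_gap'\].round(1)/s['finger_gap']/" st.py; python3 st.py
```

```text
[-57.2   0.1  84.5] [ -90.7   -0.4 -102.3] [-2.4 -0.8 -8.2] 21.426040839509977
elev 80.75830216586822 R 57.26082274171922
```

Call:
arm_command(commands=[[10, [0.26, -0.06, 0.06], [0, 0, 0]], [10, [0.26, -0.06, 0], [0, 0, 0]], [10, [0.22, -0.05, -0.02], [0, 0, 0]], [10, [0, 0, 0], [0, 0, 0]]])

```text
time: 15.45
tool_pos: [480.9, -229.4, 84.8]
tcp_rot: [-91.3, -0.4, -102.3]
ft_force: [-1.4, -2.2, -6.8]
finger_gap: 21.6
```

```bash
python3 st.py
```

```text
[-35.    0.2  84.8] [ -91.3   -0.4 -102.3] [-1.4 -2.2 -6.8] 21.56977480270513
elev 102.8972531316143 R 58.23314939111924
```

Call:
arm_command(commands=[[40, [0, 0, 0], [0, 0, 0]], [55, [0, 0, 0], [0, 0, 0]], [60, [0, 0, 0], [0, 0, 0]], [60, [0, 0, 0], [0, 0, 0]], [60, [0, 0, 0.3], [0, 0, 0]]])

```text
time: 15.87
tool_pos: [484.0, -230.0, 97.2]
tcp_rot: [-90.9, -0.4, -102.3]
ft_force: [-0.1, 0.1, -1.1]
finger_gap: 51.2
```

Call:
arm_command(commands=[[60, [0, 0, 0.8], [0, 0, 0]], [60, [0, 0, 1], [0, 0, 0]], [60, [0, 0, 1], [0, 0, 0]], [60, [-0.5, 0, 1], [0, 0, 0]], [60, [-0.9, 0.0, 0.3], [0, 0, 0]]])

```text
time: 16.28
tool_pos: [442.4, -228.8, 228.9]
tcp_rot: [-90.7, -0.4, -102.2]
ft_force: [1.7, -0.4, 1.6]
finger_gap: 51.1
```

Call:
arm_command(commands=[[60, [-0.8, -0.5, 0.2], [0, 0, 0]], [60, [-0.5, -0.9, 0], [0, 0, 0]], [60, [0, -0.9, 0], [0, 0, 0]], [60, [0, -0.9, 0], [0, 0, 0]], [60, [0, 0, 0], [0, 0, 0]]])

```text
time: 16.7
tool_pos: [401.4, -329.1, 250.2]
tcp_rot: [-89.6, -1.0, -102.0]
ft_force: [0.3, -1.5, -0.2]
finger_gap: 51.2
```

Run:
```python
from wp import *
s=sense();print(s['tool_pos'],s['tcp_rot'],s['ft_force'])
t=snapshot('top');u=snapshot('scene');w=snapshot('wrist');cv2.imwrite('pics/t8.png',t);cv2.imwrite('pics/s8.png',u);cv2.imwrite('pics/w8.png',w)
# knob: bright/changed areas vs before in scene, and compare with predictions
s7=cv2.imread('pics/s7.png');cs=cam('scene');ct=cam('top')
B=lambda a:[(-48-58.5*np.cos(a+.2),0,28+58.5*np.sin(a+.2))]
for a in(0,1.37,1.62): print(a,'scene',proj(clampP(p,B(a)),cs).round(0),'top',proj(clampP(p,B(a)),ct).round(0))
for n,im,c in(('scene',u,cs),('top',t,ct)):
  for a in(0,1.62):
    x,y=proj(clampP(p,B(a)),c)[0].astype(int); print(n,a);print(im[y-12:y+13:3,x-15:x+16:3,1])
x,y=proj(clampP(p,B(0)),cs)[0].astype(int);print(s7[y-12:y+13:3,x-15:x+16:3,1])
```

```text
[ 401.43760848 -329.07837032  250.19821378] [ -89.63516628   -0.97237254 -102.02139687] [ 0.25515359 -1.50061801 -0.22841677]
0 scene [[301. 325.]] top [[209. 271.]]
1.37 scene [[272. 290.]] top [[212. 244.]]
1.62 scene [[265. 286.]] top [[214. 237.]]
scene 0
[[137  98  54  47  55  53  50  49  52  46  42]
 [108  57  51  50  51  55  54  48  48  45  47]
 [ 56  50  47  52  45  49  47  52  52  54  49]
 [ 48  50  47  50  50  52  50  50  51  45  50]
 [ 54  53  53  49  55  53  50  41  46  54  50]
 [ 48  49  54  51  47  42  46  47  45  51  51]
 [ 54  50  46  53  45  44  52  45  50  52  49]
 [ 50  47  50  52  42  46  51  53  54  51  42]
 [ 46  41  53  52  45  46  47  42  45  47  47]]
scene 1.62
[[188 182 188 201 213 201 185 169 122  53  54]
 [176 203 209 211 192 193 173 125  48  51  48]
 [200 203 209 184 185 187 191 126  50  53  60]
 [205 209 191 186 189 191 191 134  50  52  55]
 [212 199 197 131 195 196 172 100  65  55  61]
 [202 197 187 112 105 116 103 100  77  60  59]
 [200 181 186 134  95 131 136 134 103  55  56]
 [116 181 154 170  90  95 107 110 185 200 112]
 [144 127 202 196 134 109 125
[... 605 characters left out ...]
194 193 191 184 182 180 176 176 170 168]
 [198 198 195 193 189 190 181 180 176 173 170]
 [199 200 198 196 194 187 186 183 178 177 175]
 [197 197 200 199 194 196 188 187 183 180 180]
 [195 197 199 199 200 195 192 187 184 182 179]
 [191 196 197 196 199 201 195 195 188 188 182]]
[[119  75  41  40  41  55  50  46  50  46  43]
 [126 142 102 182 124  67  52  46  46  45  43]
 [ 90 117 194 172 136 119  95  57  56  59  43]
 [ 37  63 165 162 147 131 148  94  83  47  49]
 [ 34  72 123 124 154 129 171 148 142  76  50]
 [ 46  39  98  82 130 108 177 172 126  58  49]
 [ 43  41  34  44  84 106 157 128 120  53  51]
 [ 38  46  43  39  33  50 112 126  45  52  47]
 [ 33  40  52  42  36  33  32  35  41  47  46]]
```

Run:
```python
from wp import *
s7={'tool_pos':np.array([444.107,-223.834,179.014]),'tcp_rot':[-91.007,-.885,-102.362]}
w=cv2.imread('pics/w7.png');c=cam('wrist',s7)
r=w[121].astype(int)[:,1];print(r[130:180:2],r[375:400:2])
print(proj(clampP(p,[(0,k,52) for k in(92,90,88,0,-88,-90,-92)]),c).round(1).tolist())
a=cv2.imread('pics/s7.png',0);b=cv2.imread('pics/s8.png',0)
# template check: fork end & strap crown from before vs after
cs=cam('scene')
for n,P in(('prongL',(-60,14,54)),('prongR',(-60,-14,54)),('crown',(0,10,66)),('tubeend',(0,85,47)),('tubeend2',(0,-85,47))):
    x,y=proj(clampP(p,[P]),cs)[0].astype(int);T=a[y-7:y+8,x-7:x+8];S=b[y-15:y+16,x-15:x+16]
    m=cv2.matchTemplate(S,T,cv2.TM_CCOEFF_NORMED);_,v,_,l=cv2.minMaxLoc(m);print(n,round(v,2),np.array(l)-8)
# knob angle: match rows - bright blob extent of top of knob in scene
for a_ in(1.2,1.37,1.5,1.62,1.7):
    e=a_+.2; q=proj(clampP(p,[(-48-72*np.cos(e),0,28+72*np.sin(e)),(-48-45*np.cos(e),0,28+45*np.sin(e))]),cs); print(a_,q.round(0).tolist())
print(b[258:312:3,238:290:3])
```

```text
[ 60  57  59  58  55  57  62  58  56  56  52  60  72 242 241 241 241 241
 242 241 242 243 243 243 244] [149 145 150 149 147 149  73  42  45  43  44  41  40]
[[154.5, 119.7], [157.0, 119.7], [159.6, 119.8], [269.2, 120.5], [377.4, 121.3], [379.9, 121.3], [382.3, 121.3]]
prongL 0.53 [8 4]
prongR 0.91 [0 0]
crown 0.34 [ 8 -8]
tubeend 1.0 [0 0]
tubeend2 0.11 [ 8 -8]
1.2 [[279.0, 291.0], [276.0, 298.0]]
1.37 [[272.0, 286.0], [273.0, 295.0]]
1.5 [[268.0, 283.0], [270.0, 293.0]]
1.62 [[263.0, 280.0], [267.0, 291.0]]
1.7 [[261.0, 279.0], [265.0, 290.0]]
[[ 55  53  49  50  57  53  52  49  57  85 166 189 200 205 195 177 157  87]
 [ 57  51  52  50  57  53  58  53  83 166 190 200 204 195 177 157  92  50]
 [177 210  90  53  54  51  54  82 164 187 203 207 197 180 160 105  45  41]
 [190 185 219  53  58  53  75 166 189 202 208 198 178 160 115  44  40  45]
 [201 197 172  69 153  72 163 189 202 208 200 183 165 118  44  42  48  55]
 [199 200 179 162 186 180 186 199 210 199 183 167 120  52  53  48  54  55]
 [202 169 159 178 174 200 206 209 189 191 171 124  47  49  47  57  54  52]
 [193 150 182 192 198 201 207 181 183 184 189 124  49  52  59  55  55  52]
 [158 189 188 201 202 207 188 184 187 189 190 132  49  51  55  55  59  55]
 [111 154 201 201 210 196 195 129 193 193 170  98  64  54  60  55  50  54]
 [156 170 119 213 199 195 185 110 104 114 103  99  76  58  58  55  53  57]
 [188 199 210 174 198 179 184 132  94 129 134 132 101  53  55  54  56  56]
 [197 207 207 195 114 180 152 168  89  94 106 109 182 198 110  48  49  52]
 [208 207 195 175 142 125 199 194 132 108 124 144 102 198 201 179  51  56]
 [210 195 177 151 106 148 137 207 179 100  74  84  85 106 149 205 184  52]
 [197 177 155 112 117 122 110 114 200 199 170 101  90 133 123 122  97 102]
 [176 155 115  88 114 118  89  88  95 163 204 199 139 177 156  90  92  90]
 [157 118  86  89 127 138 120  85  85  92 124 203 202 180 132  83  87 137]]
```

```bash
python3 -c "
from bench import *
print(hand_in())"
```

```text
the job is handed in; nothing more can be done
None
```

The tube is in the clamp, the hinged half is shut over it and the bolt is up in the fork's slot, done in that order in about 17 s. I then backed the gripper clear and handed the job in.

**Last checks:**
- **Tube:** it sits in the saddle. By the wrist picture it is about 2 mm off centre along its length.
- **Hinged half:** both fork ends matched the fully shut position to about 1 px at 4x zoom, taken before the bolt was moved. After the bolt went up, one fork prong was unmoved. The patches on the other prong, the crown and one tube end gave no usable match, probably because shadows and view had changed.
- **Bolt:** when I let go of the knob, the arm reading put it about 13° past upright. A pixel check afterwards showed its resting place empty and bright pixels where the knob sits in the slot. I could not view that final picture because the 12-picture limit was used up.
- **Force:** the last push on the hinged half peaked at about 89 N vertical, roughly 100 N in total on the wrist. That is under the 120 N limit but higher than I intended. It was on the closed fingertips; I assumed the 40 N limit covers only the arm and gripper body.
- **Other objects:** I saw no contact with them, but I did not compare their positions at the end.

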